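Sweep used tube caps off the stage into the waste tray

TASK

Sweep the three used tube caps off the raised black stage, over its open edge, into the empty waste tray beside it, gently pushing them along with the closed fingers. Nothing is to be pinched, pressed down hard or lifted, and the upright sample bottle, the tip box and the culture plate stay where they are.

Things in the scene. Friction and masses are not known exactly. Their poses are not given: they have to be found in the camera images.
- cap1_center (a point): white plastic screw cap of a sample tube lying open side down on the stage: a disc 34 mm in diameter, 14 mm high, 11 to 22 g, loose, slides easily. The point is its centre, half-way up (7 mm above the surface it lies on). The three caps are alike.
- cap2_center (a point): white plastic screw cap of a sample tube lying open side down on the stage: a disc 34 mm in diameter, 14 mm high, 11 to 22 g, loose, slides easily. The point is its centre, half-way up (7 mm above the surface it lies on). The three caps are alike.
- cap3_center (a point): white plastic screw cap of a sample tube lying open side down on the stage: a disc 34 mm in diameter, 14 mm high, 11 to 22 g, loose, slides easily. The point is its centre, half-way up (7 mm above the surface it lies on). The three caps are alike.
- cap1: the same cap as cap1_center; origin at the centre of its underside
- cap2: the same cap as cap2_center; origin at the centre of its underside
- cap3: the same cap as cap3_center; origin at the centre of its underside
- stage: fixed stage: flat black plate 250 mm (x) by 260 mm (y), top 45 mm above the bench, on a plinth; the plate overhangs the plinth by 30 mm at both y ends. Rims 6 mm wide, 6 mm high run along its two x edges; the edges at y = +130 and -130 mm are open. Caps and bottle stand on it in four rows (one each) about 58 mm apart in x, within 60 mm of the middle in y. Origin: on the bench under the plate's centre; z up.
- tray: fixed empty open aluminium tray, 250 mm (x) by 150 mm (y), 30 mm high, walls 4 mm. It lies parallel to the stage, centre 190 mm from the stage's centre along the stage's +y or -y (the side varies), its near wall tucked 15 mm under the plate, so that what goes over that open edge drops in. Origin: centre of its underside.
- sample_bottle: upright white plastic bottle standing on the stage plate, 28 mm in diameter, 60 mm high, 45 g, loose; leave it standing. Origin: centre of its underside.
- tip_box: closed grey box with a white lid, 126 by 88 mm, 58 mm high, loose on the bench at the stage's other y side, its centre 190 mm from the stage's centre; leave alone. Origin: centre of its underside.
- well_plate: flat clear culture plate with six wells, 85 mm (x) by 127 mm (y), 20 mm high, loose on the bench beyond the stage (stage +x side); leave alone. Origin: centre of its underside.

How it is judged:
By the outcome, as a careful person would: the job done as asked, in the order asked, and still so for the second after the job is handed in, with the robot touching nothing.
It also fails if it takes over 51 s, if anything falls off the work surface, if the arm or the gripper's body presses on something with over 40 N, if the wrist force passes 120 N, or if a joint passes its speed limit or range.

ROBOT

A 6-joint arm with a two-finger parallel gripper is mounted at the origin on the work surface. World frame = base frame: x ahead of the robot, y to its left, z up, the work surface at z = 0. Lengths are in m, angles in rad, forces in N, time in s.
With the tool pointing down it reaches from about 0.2 to 0.875 m from the base axis. Payload 3.4 kg.
Tool frame: the origin (TCP) lies on the centre line of the jaws, within the pads' length; the fingertips stand bot.tip_reach ahead of it and the grasp point (between the pads) is the TCP (bot.tip_reach is the distance from the TCP to the fingertips, in m); z points along the fingers, y is the line along which they close (so a half turn about z gives the same grasp; the last joint's range is limited). The gripper opens to 94 mm and grips with 3 to 60 N. Pads are 16 mm wide; open, the fingers measure 119 mm over their backs; the gripper's body (75 mm by 177 mm) begins 78 mm behind the grasp point.
Start: joints at [1.213, 0.276, 1.505, -0, 1.361, -0.121], TCP at [0.135, 0.559, 0.192] pointing down, gripper open.
Joint ranges: [-2.89, 2.89], [-0.75, 2.08], [0.22, 2.7], [-1.18, 4.32], [0.11, 2.71], [-2.7, 2.7]. Speed limits (rad/s): [2.57, 2.57, 3.14, 3.14, 3.14, 3.14].

INTERFACE

Orientations are given as a unit quaternion [w, x, y, z].
In Python, from cell import bot gives the robot as it stands.
- The arm moves only by the tool arm_command, never from a script. Its argument "deltas" is a list of rows, each an object of numbers: "jaw": the opening in per cent of the stroke, from 0 (shut) to 100 (fully open); "x", "y", "z": the shift along the tool's x, y, z in cm; "turn": the turn about the tool's z in degrees. A call has 1 to 12 rows; each row shifts and turns the commanded pose from where the row before left it, along the tool's axes as they then stand; what a row does not reach is not made up. A row lasts 1/10 s, in which the tool goes at most 50 mm and 8.59 degrees, less where a joint would pass 70% of its speed; a pose out of reach is approached as far as the arm can. A call with a gripper value outside its range is refused whole. The fingers move at their own pace and stop on an object; "force" is the grip in N (left out, the last holds). Time passes only in rows, so rows that do not move let the fingers close. It gives the time, the measured TCP pose, the force, the opening and the grip force at its end, in the units of the state.
- bot.get_obs(): the state, without advancing time (a new reading comes with each control period).
- bot.read_camera(name): name is "side" or "top"; returns (picture, depth): 384x512x3 uint8, blue, green, red; 384x512 float32, m along the optical axis (not along the pixel's ray), 0 where there is no reading.
- bot.camera_params(name): a dict with "fx", "fy", "cx", "cy" (pixels), "R" (3x3) and "t" (3): a world point X has camera coordinates R X + t. Camera axes: x right, y down, z forward; pixel columns grow to the right and rows downward; lengths in m; the calibration is good to about 2 mm. A picture is of the moment at which its call begins. camera_params takes no time and is no camera call.
- bot.job_done(): hands the job in; it is judged then, once.
Trained networks look in the newest picture that a camera, given by its name, has taken for a name from the list of things; names that differ only in an ending like _2 or _b are one class to them, and where a whole thing is asked for, a point or a joint stands for the part that bears it (a point fixed in the world has none). Each returns a list of dicts, best first, with "confidence" (0 to 1); they miss things now and then, are a little off and sometimes report something else, mostly with a low value. They report only what shows in the picture. A call takes as long as a camera call.
- bot.look_for(camera, thing): "centre" ([column, row] in pixels, amid what is visible of it).
- bot.mark_of(camera, thing): "centre" ([column, row] in pixels: a listed point, or the origin of a listed thing).
The state is a dict: "t": time; "qpos": joint angles; "qvel": joint speeds; "tau": joint torques, N m; "ee_pos": TCP position; "tool_rot": TCP orientation; "contact_force": force on the tool from outside, world axes, zero at the start; "wrist_torque": the same for the moment, N m; "gripper_width": finger opening in m; "grip_force": force on a finger pad.
Only numpy, scipy, OpenCV 4.12 (cv2) and the standard library are available. Lean on these libraries where they do the work, as an engineer would, in place of code of your own. Each camera call takes 0.05 s, during which the arm holds its last target. There are 200 camera calls.

## Working session

There is one attempt and no reset: what is moved stays moved. The work goes in short steps, Python scripts to look and compute and a tool call to move; the robot and the scene stay as the last step left them, time stands still between calls to the robot, and variables do not carry over. Pictures are saved under pics/ and viewed, at most 10 in all, crops included, and the job is handed in when it is done.

Besides the shell and the picture viewer there is one more tool, called after "Call:" by a JSON object that holds its "method" and its "body", one argument or row to a line. arm_command: Moves the arm, as the interface text tells. Its arguments: {"type":"object","properties":{"deltas":{"type":"array","items":{"type":"object","properties":{"jaw":{"type":"number"},"x":{"type":"number"},"y":{"type":"number"},"z":{"type":"number"},"turn":{"type":"number"}}}},"force":{"type":"number"}},"required":["deltas"]}

```bash
mkdir -p pics
cat > h.py <<'E'
import numpy as np, cv2
from cell import bot
def ray(cam,px,z):
    p=bot.camera_params(cam);R=np.array(p["R"]);t=np.array(p["t"])
    d=R.T@np.array([(px[0]-p["cx"])/p["fx"],(px[1]-p["cy"])/p["fy"],1]);o=-R.T@t
    return o+d*(z-o[2])/d[2]
E
python3 - <<'E'
from h import *
for c in("top","side"):
    im,d=bot.read_camera(c);cv2.imwrite(f"pics/{c}0.png",im);np.save(f"{c}0.npy",d)
H={"cap1_center":.052,"stage":0,"tray":0,"sample_bottle":.045,"tip_box":0,"well_plate":0}
for c in("top","side"):
    for k,z in H.items():
        for r in bot.mark_of(c,k)[:4]:
            print(c,k,np.round(r["centre"],0),round(r["confidence"],2),np.round(ray(c,r["centre"],z),3))
o=bot.get_obs();print(o["t"],o["ee_pos"],o["tool_rot"],o["gripper_width"],bot.tip_reach)
E
```

```text
top cap1_center [262. 209.] 0.82 [0.586 0.002 0.052]
top stage [246. 222.] 0.72 [0.564 0.035 0.   ]
top tray [338. 238.] 0.58 [ 0.532 -0.147  0.   ]
top sample_bottle [249. 236.] 0.73 [0.535 0.027 0.045]
top sample_bottle [259. 180.] 0.59 [0.642 0.009 0.045]
top tip_box [152. 207.] 0.75 [0.594 0.227 0.   ]
top tip_box [339. 238.] 0.54 [ 0.531 -0.149  0.   ]
top well_plate [252. 274.] 0.64 [0.459 0.024 0.   ]
top well_plate [262. 121.] 0.57 [0.771 0.002 0.   ]
side stage [235. 212.] 0.61 [0.563 0.036 0.   ]
side tray [290. 301.] 0.78 [ 0.535 -0.152  0.   ]
side sample_bottle [281. 188.] 0.56 [0.638 0.002 0.045]
side sample_bottle [289. 300.] 0.21 [ 0.519 -0.165  0.045]
side tip_box [190. 142.] 0.93 [0.59  0.225 0.   ]
side tip_box [258. 200.] 0.73 [0.609 0.032 0.   ]
side well_plate [340. 169.] 0.95 [ 0.775 -0.002  0.   ]
side well_plate [186. 227.] 0.27 [0.479 0.058 0.   ]
0.7 [0.13493115 0.55898297 0.19224408] [5.48136380e-05 1.18110754e-01 9.93000422e-01 9.18334450e-05] 0.09351881277945318 0.019
```

View pics/top0.png

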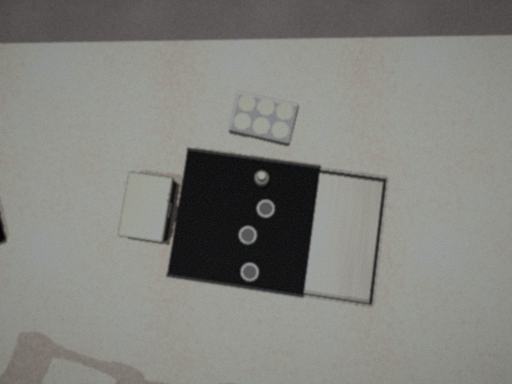

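View pics/side0.png

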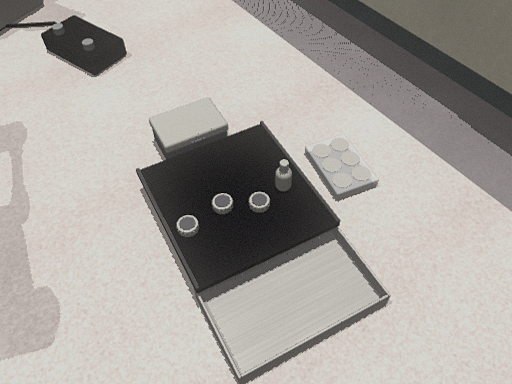

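The top view shows the bottle at (261,177) and caps at (265,208), (248,235) and (250,271). The tray is on the right and the tip box on the left. The side view shows the same caps at (259,202), (222,203) and (188,225).

```bash
cat >> h.py <<'E'
def pts(im,d,cam):
    p=bot.camera_params(cam);R=np.array(p["R"]);t=np.array(p["t"])
    v,u=np.mgrid[:384,:512];c=np.stack([(u-p["cx"])/p["fx"]*d,(v-p["cy"])/p["fy"]*d,d],-1)
    return (c-t)@R
E
python3 - <<'E'
from h import *
for cam in("top","side"):
    im=cv2.imread(f"pics/{cam}0.png");d=np.load(f"{cam}0.npy");P=pts(im,d,cam)
    reg=(P[...,0]>.38)&(P[...,0]<.75)&(P[...,1]>-.12)&(P[...,1]<.19)&(d>0)
    dark=reg&(im.max(2)<50)&(P[...,2]>.035)&(P[...,2]<.06)
    print(cam,"stage z",np.median(P[dark][:,2]))
    r=cv2.minAreaRect(P[dark][:,:2].astype(np.float32)*1000);print(r)
    m=(reg&(im.max(2)>60)&(P[...,2]>.051)&(P[...,2]<.12)).astype(np.uint8)
    n,l,s,c=cv2.connectedComponentsWithStats(m)
    for i in range(1,n):
        if s[i,4]>40:
            Q=P[l==i];print(s[i,4],c[i].round(),ray(cam,c[i],.057).round(3),np.median(Q,0).round(3),Q[:,2].max().round(3))
for k in((265.5,208.5),(248,235),(250,271.5)):print(ray("top",k,.057).round(3))
for k in((259,200),(222,201),(188,223)):print(ray("side",k,.059).round(3))
E
```

```text
top stage z 0.045100152065001994
((565.5318603515625, 47.17486572265625), (276.9286193847656, 243.2207794189453), 81.69036102294922)
173 [261. 177.] [0.646 0.005 0.057] [0.64  0.005 0.085] 0.109
290 [167. 197.] [0.609 0.184 0.057] [0.613 0.185 0.057] 0.062
260 [265. 208.] [ 0.587 -0.003  0.057] [ 0.587 -0.002  0.059] 0.063
259 [247. 234.] [0.538 0.031 0.057] [0.538 0.031 0.059] 0.064
269 [249. 271.] [0.469 0.027 0.057] [0.47  0.028 0.059] 0.064
side stage z 0.044652732646682486
((562.3444213867188, 36.787261962890625), (261.3907775878906, 247.1396484375), 81.74272155761719)
349 [204. 131.] [0.601 0.182 0.057] [0.606 0.184 0.057] 0.061
414 [283. 175.] [0.65  0.013 0.057] [ 0.637 -0.002  0.081] 0.107
323 [259. 201.] [ 0.586 -0.005  0.057] [ 0.585 -0.006  0.059] 0.062
322 [222. 202.] [0.536 0.028 0.057] [0.536 0.027 0.059] 0.061
348 [187. 224.] [0.468 0.025 0.057] [0.468 0.024 0.059] 0.063
[ 0.586 -0.003  0.057]
[0.536 0.03  0.057]
[0.469 0.026 0.057]
[ 0.585 -0.006  0.059]
[0.537 0.029 0.059]
[0.47  0.025 0.059]
```

Call:
{"method": "arm_command", "body": {
  "deltas": [
    {"jaw": 0,"turn": 8.5},
    {"turn": 8.5},
    {"turn": 8.5},
    {"turn": 8.5},
    {"turn": 8.5},
    {"turn": 8.5},
    {"turn": 8.5},
    {"turn": 8.5},
    {"turn": 8.5},
    {"turn": 8.5}
  ],
  "force": 10
}}

```text
invalid input at $.deltas[0]: expected keys jaw, x, y, z, turn
```

Call:
{"method": "arm_command", "body": {
  "deltas": [
    {"jaw": 0,"x": 0,"y": 0,"z": 0,"turn": 8.5},
    {"jaw": 0,"x": 0,"y": 0,"z": 0,"turn": 8.5},
    {"jaw": 0,"x": 0,"y": 0,"z": 0,"turn": 8.5},
    {"jaw": 0,"x": 0,"y": 0,"z": 0,"turn": 8.5},
    {"jaw": 0,"x": 0,"y": 0,"z": 0,"turn": 8.5},
    {"jaw": 0,"x": 0,"y": 0,"z": 0,"turn": 8.5},
    {"jaw": 0,"x": 0,"y": 0,"z": 0,"turn": 8.5},
    {"jaw": 0,"x": 0,"y": 0,"z": 0,"turn": 8.5},
    {"jaw": 0,"x": 0,"y": 0,"z": 0,"turn": 8.5},
    {"jaw": 0,"x": 0,"y": 0,"z": 0,"turn": 8.2}
  ],
  "force": 10
}}

```text
t: 1.7
ee_pos: [0.1349, 0.559, 0.1922]
tool_rot: [-0.0, 0.758, 0.652, 0.0]
contact_force: [0.1, -0.0, 0.2]
gripper_width: 0.0175
grip_force: 0.0
```

Call:
{"method": "arm_command", "body": {
  "deltas": [
    {"jaw": 0,"x": -1,"y": 1,"z": 0,"turn": 0},
    {"jaw": 0,"x": -2,"y": 2,"z": 0,"turn": 0},
    {"jaw": 0,"x": -3,"y": 3,"z": 0,"turn": 0},
    {"jaw": 0,"x": -3,"y": 3,"z": 0,"turn": 0},
    {"jaw": 0,"x": -3,"y": 3,"z": 0,"turn": 0},
    {"jaw": 0,"x": -3,"y": 3,"z": 0,"turn": 0},
    {"jaw": 0,"x": -3,"y": 3,"z": 0,"turn": 0},
    {"jaw": 0,"x": -3,"y": 3,"z": 0,"turn": 0},
    {"jaw": 0,"x": -3,"y": 3,"z": 0,"turn": 0},
    {"jaw": 0,"x": -3,"y": 3,"z": 0,"turn": 0},
    {"jaw": 0,"x": -3,"y": 3,"z": 0,"turn": 0},
    {"jaw": 0,"x": -3,"y": 3,"z": 0,"turn": 0}
  ]
}}

```text
t: 2.9
ee_pos: [0.4145, 0.1826, 0.1924]
tool_rot: [0.0, 0.755, 0.656, 0.0]
contact_force: [0.6, 0.5, -0.5]
gripper_width: 0.0005
grip_force: 0.0
```

Call:
{"method": "arm_command", "body": {
  "deltas": [
    {"jaw": 0,"x": -3,"y": 3,"z": 0,"turn": 0},
    {"jaw": 0,"x": -3,"y": 3,"z": 0,"turn": 0},
    {"jaw": 0,"x": -2,"y": 1,"z": 0,"turn": 0},
    {"jaw": 0,"x": -1,"y": 0.5,"z": 0,"turn": 0},
    {"jaw": 0,"x": 0,"y": 0,"z": 0,"turn": 0},
    {"jaw": 0,"x": 0,"y": 0,"z": 0,"turn": 0}
  ]
}}

```text
t: 3.5
ee_pos: [0.4745, 0.0856, 0.1922]
tool_rot: [-0.0, 0.756, 0.655, 0.0]
contact_force: [0.2, -0.1, 0.7]
gripper_width: 0.0005
grip_force: 0.0
```

```bash
cat >> h.py <<'E'
def st():
    o=bot.get_obs();p=np.array(o["ee_pos"]);r=p[:2]-[.563,.037]
    w,x,y,z=o["tool_rot"]
    print("t",o["t"],"stage x,y cm",(np.array([r@[.9895,-.1444],r@[.1444,.9895]])*100).round(2),"tip z",(p[2]-bot.tip_reach).__round__(4),"yaw",np.degrees(np.arctan2(2*(x*y+w*z),1-2*(y*y+z*z))).round(2),"F",np.round(o["contact_force"],1),"w",o["gripper_width"])
E
python3 -c "from h import *;st()"
```

```text
t 3.5 stage x,y cm [-9.46  3.53] tip z 0.1732 yaw 81.79 F [ 0.2 -0.1  0.7] w 0.0005213778384378621
```

Call:
{"method": "arm_command", "body": {
  "deltas": [
    {"jaw": 0,"x": 0,"y": 0.3,"z": 1,"turn": 0},
    {"jaw": 0,"x": 0,"y": 0,"z": 2,"turn": 0},
    {"jaw": 0,"x": 0,"y": 0,"z": 2.5,"turn": 0},
    {"jaw": 0,"x": 0,"y": 0,"z": 2.5,"turn": 0},
    {"jaw": 0,"x": 0,"y": 0,"z": 2,"turn": 0},
    {"jaw": 0,"x": 0,"y": 0,"z": 1.2,"turn": 0},
    {"jaw": 0,"x": 0,"y": 0,"z": 0.7,"turn": 0},
    {"jaw": 0,"x": 0,"y": 0,"z": 0.4,"turn": 0},
    {"jaw": 0,"x": 0,"y": 0,"z": 0,"turn": 0},
    {"jaw": 0,"x": -0.7,"y": 0,"z": 0,"turn": 0},
    {"jaw": 0,"x": -1,"y": 0,"z": 0,"turn": 0},
    {"jaw": 0,"x": -0.7,"y": 0,"z": 0,"turn": 0}
  ]
}}

```text
t: 4.7
ee_pos: [0.475, 0.0599, 0.0697]
tool_rot: [0.0, 0.756, 0.654, 0.0]
contact_force: [0.7, 0.0, -0.1]
gripper_width: 0.0005
grip_force: 0.0
```

Call:
{"method": "arm_command", "body": {
  "deltas": [
    {"jaw": 0,"x": -0.5,"y": 0,"z": 0,"turn": 0},
    {"jaw": 0,"x": -0.5,"y": 0,"z": 0,"turn": 0},
    {"jaw": 0,"x": -0.6,"y": 0,"z": 0,"turn": 0},
    {"jaw": 0,"x": -0.7,"y": 0,"z": 0,"turn": 0},
    {"jaw": 0,"x": -0.7,"y": 0,"z": 0,"turn": 0},
    {"jaw": 0,"x": -0.7,"y": 0,"z": 0,"turn": 0},
    {"jaw": 0,"x": -0.7,"y": 0,"z": 0,"turn": 0},
    {"jaw": 0,"x": -0.7,"y": 0,"z": 0,"turn": 0},
    {"jaw": 0,"x": -0.7,"y": 0,"z": 0,"turn": 0},
    {"jaw": 0,"x": -0.5,"y": 0,"z": 0,"turn": 0}
  ]
}}

```text
t: 5.7
ee_pos: [0.4657, -0.0021, 0.0691]
tool_rot: [-0.0, 0.756, 0.654, 0.0]
contact_force: [-0.6, -0.2, 0.2]
gripper_width: 0.0004
grip_force: 0.0
```

```bash
python3 -c "
from h import *
st()
im,d=bot.read_camera('side');cv2.imwrite('pics/side1.png',cv2.resize(im[100:384,120:420],None,fx=2,fy=2))"
```

```text
t 5.7 stage x,y cm [-9.07 -5.27] tip z 0.0501 yaw 81.72 F [-0.6 -0.2  0.2] w 0.0003647473622061898
```

View pics/side1.png

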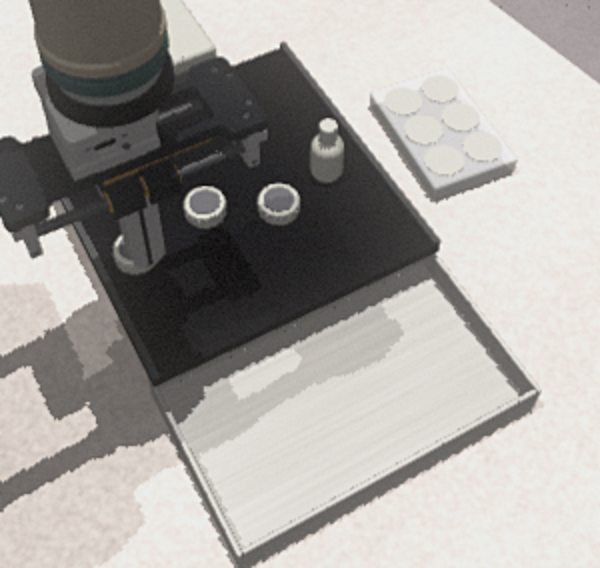

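The cap still shows at crop (128,253), to the left of the finger at (140,240). I need to check whether it moved.

Run:
```python
from h import *
def proj(cam,X):
    p=bot.camera_params(cam);c=np.array(p["R"])@X+np.array(p["t"]);return np.round([c[0]/c[2]*p["fx"]+p["cx"],c[1]/c[2]*p["fy"]+p["cy"]],1)
o=bot.get_obs();e=np.array(o["ee_pos"]);tip=e-[0,0,bot.tip_reach]
print("tip side",proj("side",tip),"tcp",proj("side",e),"crop",(proj("side",tip)-[120,100])*2)
print("cap orig crop",(proj("side",np.array([.469,.026,.059]))-[120,100])*2)
im,d=bot.read_camera("side");P=pts(im,d,"side")
for uv in((182,226),(184,228),(186,230),(188,232),(190,222),(195,226),(198,230),(192,231)):
    print(uv,P[uv[1],uv[0]].round(3),im[uv[1],uv[0]])
cv2.imwrite("pics/side2.png",cv2.resize(im[180:270,140:260],None,fx=6,fy=6,interpolation=cv2.INTER_NEAREST))
```

```text
tip side [195.5 239.6] tcp [194.2 232.7] crop [151.  279.2]
cap orig crop [134. 246.]
(182, 226) [0.46  0.026 0.058] [76 73 76]
(184, 228) [0.46 0.02 0.06] [74 74 73]
(186, 230) [ 0.453 -0.006  0.092] [92 93 97]
(188, 232) [ 0.453 -0.012  0.094] [82 82 86]
(190, 222) [ 0.459 -0.011  0.113] [87 85 89]
(195, 226) [ 0.465 -0.011  0.098] [51 55 55]
(198, 230) [ 0.468 -0.013  0.088] [87 89 90]
(192, 231) [ 0.459 -0.012  0.091] [85 86 89]
```

View pics/side2.png

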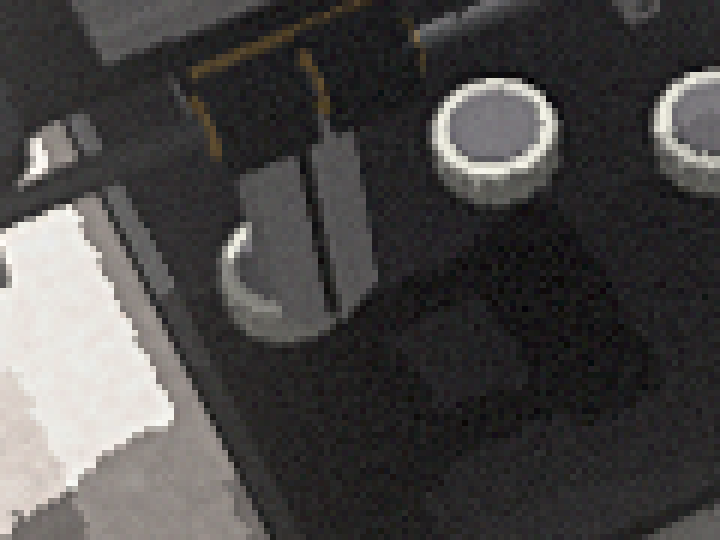

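Run:
```python
from h import *
st()
for cam in("side","top"):
    im,d=bot.read_camera(cam);P=pts(im,d,cam)
    if cam=="side":
        for u in(190,195,199):
            for v in range(222,244,2):print(u,v,P[v,u].round(3),im[v,u].max())
    else:
        cv2.imwrite("pics/top2.png",cv2.resize(im[140:310,160:400],None,fx=3,fy=3))
```

```text
t 5.8 stage x,y cm [-9.06 -5.26] tip z 0.0501 yaw 81.68 F [-0.6  0.1  0.2] w 0.0005097037788252062
190 222 [ 0.459 -0.01   0.112] 84
190 224 [ 0.458 -0.011  0.109] 91
190 226 [ 0.458 -0.011  0.104] 92
190 228 [ 0.457 -0.011  0.1  ] 88
190 230 [ 0.457 -0.01   0.094] 93
190 232 [ 0.456 -0.011  0.09 ] 88
190 234 [0.464 0.01  0.052] 95
190 236 [0.463 0.01  0.048] 71
190 238 [0.462 0.008 0.045] 34
190 240 [0.46  0.007 0.043] 36
190 242 [0.458 0.003 0.044] 37
195 222 [ 0.467 -0.011  0.107] 90
195 224 [ 0.465 -0.013  0.104] 70
195 226 [ 0.466 -0.011  0.097] 54
195 228 [ 0.465 -0.011  0.092] 41
195 230 [ 0.464 -0.011  0.088] 28
195 232 [0.472 0.01  0.05 ] 67
195 234 [0.472 0.01  0.045] 59
195 236 [0.47  0.008 0.043] 31
195 238 [0.468 0.004 0.044] 32
195 240 [0.466 0.    0.046] 32
195 242 [ 0.463 -0.004  0.047] 38
199 222 [ 0.472 -0.013  0.104] 85
199 224 [ 0.472 -0.012  0.098] 84
199 226 [ 0.471 -0.013  0.095] 85
199 228 [ 0.47  -0.014  0.092] 87
199 230 [0.481 0.013 0.044] 63
199 232 [0.479 0.009 0.046] 24
199 234 [0.477 0.006 0.045] 28
199 236 [0.475 0.004 0.044] 35
199 238 [ 0.473 -0.     0.045] 30
199 240 [ 0.471 -0.004  0.045] 36
199 242 [ 0.469 -0.006  0.045] 33
```

View pics/top2.png

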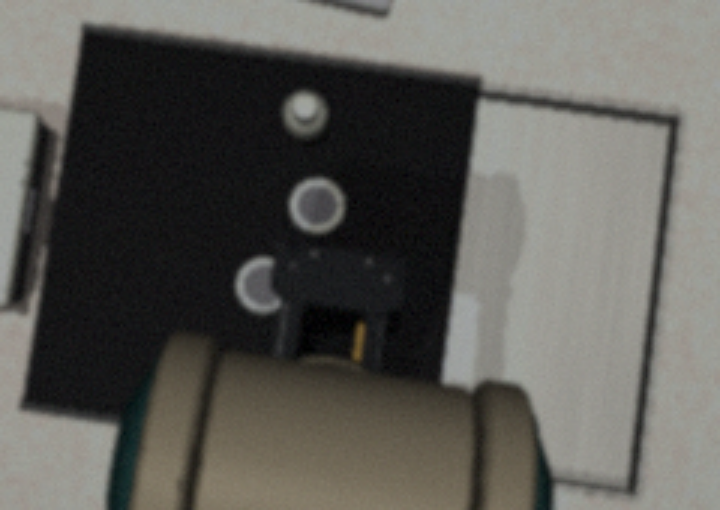

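The fingertips actually end at about z = 0.087, so they passed above the cap without touching it. I'll measure how high the gripper body sits relative to the real tips, to clear the bottle.

Run:
```python
from h import *
im,d=bot.read_camera("side");P=pts(im,d,"side").reshape(-1,3)
r=P[:,:2]-[.563,.037];X=r@[.9895,-.1444];Y=r@[.1444,.9895];Z=P[:,2]
ok=(d.ravel()>0)&(Y>-.12)&(Y<.08)&(Z>.075)&(Z<.3)
X=(X+.0906)*100;Y=(Y+.0526)*100
for a in range(-12,13):
    m=ok&(X>=a)&(X<a+1)&(abs(Y)<6)
    if m.sum()>5:print(a,m.sum(),"z pct",np.percentile(Z[m],[1,5,20,50,95]).round(3),"y",np.percentile(Y[m],[5,95]).round(1))
```

```text
-9 391 z pct [0.19  0.206 0.219 0.222 0.224] y [-3.4  2.8]
-8 494 z pct [0.183 0.19  0.211 0.222 0.224] y [-3.4  2.8]
-7 424 z pct [0.193 0.196 0.22  0.222 0.224] y [-3.3  2.8]
-6 326 z pct [0.193 0.195 0.216 0.222 0.223] y [-2.7  1.9]
-5 496 z pct [0.193 0.196 0.221 0.223 0.268] y [-2.7  1.9]
-4 656 z pct [0.193 0.197 0.23  0.269 0.281] y [-3.3  2.4]
-3 553 z pct [0.183 0.192 0.203 0.261 0.294] y [-3.3 -1.4]
-2 649 z pct [0.094 0.11  0.192 0.227 0.288] y [-3.4 -0.4]
-1 669 z pct [0.088 0.098 0.136 0.218 0.289] y [-3.7 -0.8]
0 706 z pct [0.086 0.098 0.133 0.204 0.287] y [-3.6 -0.8]
1 457 z pct [0.098 0.135 0.2   0.222 0.287] y [-3.4 -0.9]
2 269 z pct [0.189 0.193 0.203 0.222 0.286] y [-3.3 -1.4]
3 212 z pct [0.192 0.194 0.196 0.215 0.278] y [-2.8  2.3]
4 219 z pct [0.192 0.193 0.196 0.215 0.223] y [-2.8  2.3]
5 288 z pct [0.192 0.194 0.197 0.218 0.223] y [-2.8  2.3]
6 383 z pct [0.193 0.196 0.217 0.222 0.224] y [-3.3  2.7]
7 444 z pct [0.182 0.186 0.201 0.222 0.224] y [-3.4  2.8]
8 254 z pct [0.201 0.209 0.221 0.222 0.223] y [-3.4  2.8]
```

Call:
{"method": "arm_command", "body": {
  "deltas": [
    {"jaw": 0,"x": 1,"y": 0,"z": 0,"turn": 0},
    {"jaw": 0,"x": 2,"y": 0,"z": 0,"turn": 0},
    {"jaw": 0,"x": 2,"y": 0,"z": 0,"turn": 0},
    {"jaw": 0,"x": 2,"y": 0,"z": 0,"turn": 0},
    {"jaw": 0,"x": 1,"y": 0,"z": 0,"turn": 0},
    {"jaw": 0,"x": 0.5,"y": 0,"z": 0,"turn": 0},
    {"jaw": 0,"x": 0,"y": 0,"z": 0,"turn": 0}
  ]
}}

```text
t: 6.65
ee_pos: [0.478, 0.0833, 0.0691]
tool_rot: [0.0, 0.756, 0.655, -0.0]
contact_force: [0.2, 0.1, 0.7]
gripper_width: 0.0003
grip_force: 0.0
```

The state's z reads about 36 mm too low: the body's underside is at 0.182 and the real tip at 0.087. The xy readings agree with the camera. I'll lower the tool and check before pushing.

Call:
{"method": "arm_command", "body": {
  "deltas": [
    {"jaw": 0,"x": 0,"y": 0,"z": 1,"turn": 0},
    {"jaw": 0,"x": 0,"y": 0,"z": 1,"turn": 0},
    {"jaw": 0,"x": 0,"y": 0,"z": 0.7,"turn": 0},
    {"jaw": 0,"x": 0,"y": 0,"z": 0.4,"turn": 0},
    {"jaw": 0,"x": 0,"y": 0,"z": 0.3,"turn": 0},
    {"jaw": 0,"x": 0,"y": 0,"z": 0,"turn": 0}
  ]
}}

```text
t: 7.25
ee_pos: [0.4777, 0.0826, 0.0347]
tool_rot: [-0.0, 0.756, 0.654, -0.0]
contact_force: [-0.5, -0.1, -0.4]
gripper_width: 0.0004
grip_force: 0.0
```

Call:
{"method": "arm_command", "body": {
  "deltas": [
    {"jaw": 0,"x": -0.5,"y": 0,"z": 0,"turn": 0},
    {"jaw": 0,"x": -0.7,"y": 0,"z": 0,"turn": 0},
    {"jaw": 0,"x": -0.7,"y": 0,"z": 0,"turn": 0},
    {"jaw": 0,"x": -0.7,"y": 0,"z": 0,"turn": 0},
    {"jaw": 0,"x": -0.7,"y": 0,"z": 0,"turn": 0},
    {"jaw": 0,"x": -0.5,"y": 0,"z": 0,"turn": 0},
    {"jaw": 0,"x": -0.5,"y": 0,"z": 0,"turn": 0},
    {"jaw": 0,"x": -0.5,"y": 0,"z": 0,"turn": 0},
    {"jaw": 0,"x": -0.6,"y": 0,"z": 0,"turn": 0},
    {"jaw": 0,"x": -0.6,"y": 0,"z": 0,"turn": 0},
    {"jaw": 0,"x": -0.6,"y": 0,"z": 0,"turn": 0},
    {"jaw": 0,"x": -0.4,"y": 0,"z": 0,"turn": 0}
  ]
}}

```text
t: 8.45
ee_pos: [0.4679, 0.0129, 0.0351]
tool_rot: [-0.0, 0.756, 0.654, 0.0]
contact_force: [0.5, -0.4, 0.3]
gripper_width: 0.0005
grip_force: 0.1
```

Run:
```python
from h import *
st()
im,d=bot.read_camera('side');cv2.imwrite('pics/side3.png',cv2.resize(im[160:384,120:420],None,fx=2,fy=2))
P=pts(im,d,"side")
r=P[...,:2]-[.563,.037];X=r@[.9895,-.1444];Y=r@[.1444,.9895]
m=(im.max(2)>55)&(P[...,2]>.052)&(P[...,2]<.064)&(X<-.05)&(X>-.115)&(abs(Y)<.13)
print(m.sum(),X[m].min(),X[m].max(),Y[m].min(),Y[m].max())
```

```text
t 8.45 stage x,y cm [-9.07 -3.76] tip z 0.0161 yaw 81.72 F [ 0.5 -0.4  0.3] w 0.00045317071520103503
348 -0.1080443116293808 -0.0746083495002121 -0.08225823181238395 -0.03268468347216483
```

View pics/side3.png

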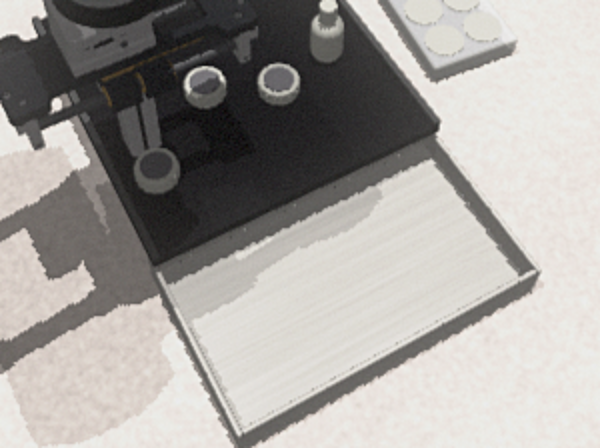

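The cap at crop (157,170) is now ahead of the fingers and centred on them, so I'll continue over the edge.

Call:
{"method": "arm_command", "body": {
  "deltas": [
    {"jaw": 0,"x": -0.4,"y": 0,"z": 0,"turn": 0},
    {"jaw": 0,"x": -0.6,"y": 0,"z": 0,"turn": 0},
    {"jaw": 0,"x": -0.7,"y": 0,"z": 0,"turn": 0},
    {"jaw": 0,"x": -0.7,"y": 0,"z": 0,"turn": 0},
    {"jaw": 0,"x": -0.7,"y": 0,"z": 0,"turn": 0},
    {"jaw": 0,"x": -0.7,"y": 0,"z": 0,"turn": 0},
    {"jaw": 0,"x": -0.7,"y": 0,"z": 0,"turn": 0},
    {"jaw": 0,"x": -0.7,"y": 0,"z": 0,"turn": 0},
    {"jaw": 0,"x": -0.7,"y": 0,"z": 0,"turn": 0},
    {"jaw": 0,"x": -0.7,"y": 0,"z": 0,"turn": 0},
    {"jaw": 0,"x": -0.7,"y": 0,"z": 0,"turn": 0},
    {"jaw": 0,"x": -0.7,"y": 0,"z": 0,"turn": 0}
  ]
}}

```text
t: 9.7
ee_pos: [0.4563, -0.0663, 0.0352]
tool_rot: [0.0, 0.756, 0.654, 0.0]
contact_force: [0.1, -0.4, 0.3]
gripper_width: 0.0004
grip_force: 0.0
```

Call:
{"method": "arm_command", "body": {
  "deltas": [
    {"jaw": 0,"x": -0.7,"y": 0,"z": 0,"turn": 0},
    {"jaw": 0,"x": -0.7,"y": 0,"z": 0,"turn": 0},
    {"jaw": 0,"x": -0.6,"y": 0,"z": 0,"turn": 0},
    {"jaw": 0,"x": -0.4,"y": 0,"z": 0,"turn": 0},
    {"jaw": 0,"x": -0.2,"y": 0,"z": 0,"turn": 0},
    {"jaw": 0,"x": 0,"y": 0,"z": 0,"turn": 0},
    {"jaw": 0,"x": 0,"y": 0,"z": 0,"turn": 0}
  ]
}}

```text
t: 10.4
ee_pos: [0.4526, -0.0913, 0.0351]
tool_rot: [-0.0, 0.756, 0.654, 0.0]
contact_force: [-0.1, -0.4, 0.5]
gripper_width: 0.0002
grip_force: 0.0
```

Run:
```python
from h import *
st()
im,d=bot.read_camera('side');cv2.imwrite('pics/side4.png',cv2.resize(im[160:384,120:420],None,fx=2,fy=2))
```

```text
t 10.4 stage x,y cm [ -9.07 -14.29] tip z 0.0161 yaw 81.73 F [-0.1 -0.4  0.5] w 0.00016469267673881047
```

View pics/side4.png

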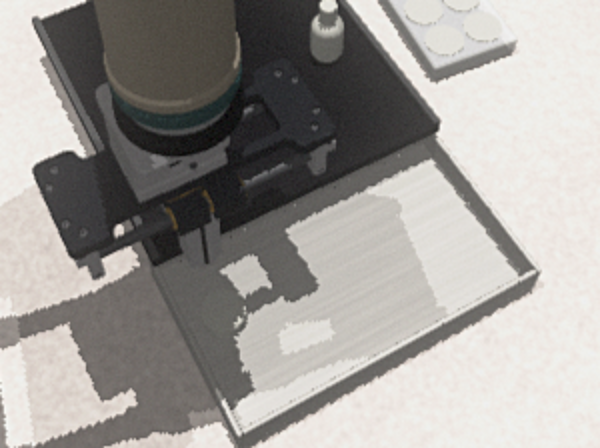

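The cap seems to be in the tray at about crop (240,315), in shadow. I'll confirm that once the arm is away. Next is the middle cap, row x = -2.5 cm.

Call:
{"method": "arm_command", "body": {
  "deltas": [
    {"jaw": 0,"x": 0,"y": 0,"z": -1,"turn": 0},
    {"jaw": 0,"x": 0,"y": 0,"z": -2,"turn": 0},
    {"jaw": 0,"x": 0,"y": 0,"z": -1.5,"turn": 0},
    {"jaw": 0,"x": 1,"y": 0,"z": -0.5,"turn": 0},
    {"jaw": 0,"x": 2,"y": 0.6,"z": 0,"turn": 0},
    {"jaw": 0,"x": 2.5,"y": 1,"z": 0,"turn": 0},
    {"jaw": 0,"x": 2.5,"y": 1,"z": 0,"turn": 0},
    {"jaw": 0,"x": 2.5,"y": 1,"z": 0,"turn": 0},
    {"jaw": 0,"x": 2.5,"y": 1,"z": 0,"turn": 0},
    {"jaw": 0,"x": 2.5,"y": 1,"z": 0,"turn": 0},
    {"jaw": 0,"x": 1.5,"y": 0.7,"z": 0,"turn": 0},
    {"jaw": 0,"x": 0.8,"y": 0.3,"z": 0,"turn": 0}
  ]
}}

```text
t: 11.65
ee_pos: [0.544, 0.0768, 0.085]
tool_rot: [-0.0, 0.756, 0.655, -0.0]
contact_force: [0.2, 0.0, 0.2]
gripper_width: 0.0002
grip_force: 0.0
```

Call:
{"method": "arm_command", "body": {
  "deltas": [
    {"jaw": 0,"x": 0,"y": 0,"z": 0,"turn": 0},
    {"jaw": 0,"x": 0,"y": 0,"z": 0,"turn": 0}
  ]
}}

```text
t: 11.85
ee_pos: [0.5429, 0.0747, 0.085]
tool_rot: [-0.0, 0.756, 0.654, -0.001]
contact_force: [0.6, -0.1, -1.4]
gripper_width: 0.0006
grip_force: 0.0
```

Run:
```python
from h import *
st()
for cam in("side","top"):
    im,d=bot.read_camera(cam)
    if cam=="side":cv2.imwrite('pics/side5.png',cv2.resize(im[130:384,120:420],None,fx=2,fy=2))
    for r in bot.mark_of(cam,"cap1_center"):print(cam,np.round(r["centre"]),round(r["confidence"],2),ray(cam,r["centre"],.052).round(3))
```

```text
t 11.85 stage x,y cm [-2.54  3.44] tip z 0.066 yaw 81.74 F [ 0.6 -0.1 -1.4] w 0.000578628855269546
side [259. 199.] 0.64 [0.59  0.001 0.052]
side [194. 143.] 0.26 [0.572 0.172 0.052]
top [261. 209.] 0.8 [0.585 0.006 0.052]
top [330. 281.] 0.58 [ 0.452 -0.122  0.052]
```

View pics/side5.png

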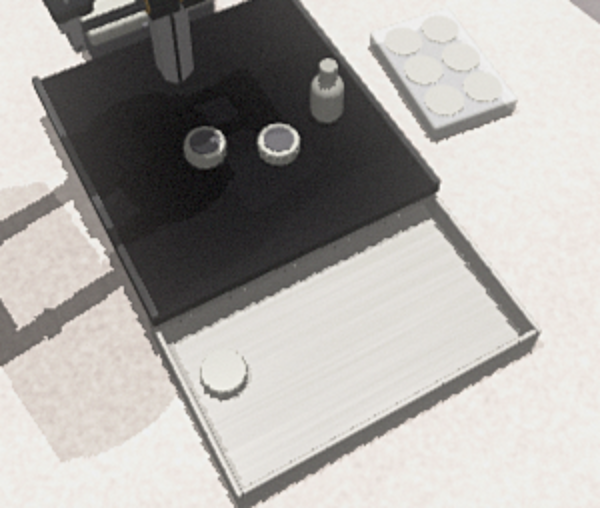

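The first cap is in the tray at crop (224,370). The others have not moved. Lowering behind the middle cap and sweeping it.

Call:
{"method": "arm_command", "body": {
  "deltas": [
    {"jaw": 0,"x": 0,"y": 0.1,"z": 1,"turn": 0},
    {"jaw": 0,"x": 0,"y": 0,"z": 1.5,"turn": 0},
    {"jaw": 0,"x": 0,"y": 0,"z": 1.2,"turn": 0},
    {"jaw": 0,"x": 0,"y": 0,"z": 0.8,"turn": 0},
    {"jaw": 0,"x": 0,"y": 0,"z": 0.5,"turn": 0},
    {"jaw": 0,"x": 0,"y": 0,"z": 0,"turn": 0},
    {"jaw": 0,"x": -0.5,"y": 0,"z": 0,"turn": 0},
    {"jaw": 0,"x": -0.5,"y": 0,"z": 0,"turn": 0},
    {"jaw": 0,"x": -0.5,"y": 0,"z": 0,"turn": 0},
    {"jaw": 0,"x": -0.5,"y": 0,"z": 0,"turn": 0},
    {"jaw": 0,"x": -0.5,"y": 0,"z": 0,"turn": 0},
    {"jaw": 0,"x": -0.6,"y": 0,"z": 0,"turn": 0}
  ]
}}

```text
t: 13.25
ee_pos: [0.5402, 0.0439, 0.0353]
tool_rot: [0.0, 0.756, 0.654, 0.0]
contact_force: [0.3, -0.1, 1.1]
gripper_width: 0.0005
grip_force: 0.1
```

Call:
{"method": "arm_command", "body": {
  "deltas": [
    {"jaw": 0,"x": -0.6,"y": 0,"z": 0,"turn": 0},
    {"jaw": 0,"x": -0.6,"y": 0,"z": 0,"turn": 0},
    {"jaw": 0,"x": -0.6,"y": 0,"z": 0,"turn": 0},
    {"jaw": 0,"x": -0.7,"y": 0,"z": 0,"turn": 0},
    {"jaw": 0,"x": -0.7,"y": 0,"z": 0,"turn": 0},
    {"jaw": 0,"x": -0.7,"y": 0,"z": 0,"turn": 0},
    {"jaw": 0,"x": -0.7,"y": 0,"z": 0,"turn": 0},
    {"jaw": 0,"x": -0.6,"y": 0,"z": 0,"turn": 0},
    {"jaw": 0,"x": -0.4,"y": 0,"z": 0,"turn": 0}
  ]
}}

```text
t: 14.15
ee_pos: [0.532, -0.0117, 0.0352]
tool_rot: [-0.0, 0.756, 0.654, 0.0]
contact_force: [0.0, 0.6, 0.2]
gripper_width: 0.0005
grip_force: 0.1
```

Run:
```python
from h import *
st()
im,d=bot.read_camera('side')
P=pts(im,d,"side")
r=P[...,:2]-[.563,.037];X=r@[.9895,-.1444];Y=r@[.1444,.9895]
m=(im.max(2)>55)&(P[...,2]>.054)&(P[...,2]<.064)&(abs(Y)<.13)
for a,b in((-.06,.008),(.008,.06)):
    k=m&(X>a)&(X<b);print(k.sum(),np.percentile(X[k],[2,98]).round(4),np.percentile(Y[k],[2,98]).round(4))
```

```text
t 14.15 stage x,y cm [-2.36 -5.26] tip z 0.0162 yaw 81.71 F [0.  0.6 0.2] w 0.00047475832100220245
250 [-0.0401 -0.0096] [-0.0959 -0.0536]
224 [0.0133 0.0444] [-0.0536 -0.023 ]
```

Call:
{"method": "arm_command", "body": {
  "deltas": [
    {"jaw": 0,"x": -0.4,"y": 0,"z": 0,"turn": 0},
    {"jaw": 0,"x": -0.6,"y": 0,"z": 0,"turn": 0},
    {"jaw": 0,"x": -0.7,"y": 0,"z": 0,"turn": 0},
    {"jaw": 0,"x": -0.7,"y": 0,"z": 0,"turn": 0},
    {"jaw": 0,"x": -0.7,"y": 0,"z": 0,"turn": 0},
    {"jaw": 0,"x": -0.7,"y": 0,"z": 0,"turn": 0},
    {"jaw": 0,"x": -0.7,"y": 0,"z": 0,"turn": 0},
    {"jaw": 0,"x": -0.7,"y": 0,"z": 0,"turn": 0},
    {"jaw": 0,"x": -0.7,"y": 0,"z": 0,"turn": 0},
    {"jaw": 0,"x": -0.7,"y": 0,"z": 0,"turn": 0},
    {"jaw": 0,"x": -0.7,"y": 0,"z": 0,"turn": 0},
    {"jaw": 0,"x": -0.7,"y": 0,"z": 0,"turn": 0}
  ]
}}

```text
t: 15.4
ee_pos: [0.5205, -0.0908, 0.0351]
tool_rot: [0.0, 0.756, 0.654, 0.0]
contact_force: [-0.0, 0.3, -0.1]
gripper_width: 0.0001
grip_force: 0.0
```

Call:
{"method": "arm_command", "body": {
  "deltas": [
    {"jaw": 0,"x": -0.6,"y": 0,"z": 0,"turn": 0},
    {"jaw": 0,"x": -0.4,"y": 0,"z": 0,"turn": 0},
    {"jaw": 0,"x": -0.2,"y": 0,"z": 0,"turn": 0},
    {"jaw": 0,"x": 0,"y": 0,"z": 0,"turn": 0},
    {"jaw": 0,"x": 0,"y": 0,"z": 0,"turn": 0},
    {"jaw": 0,"x": 0,"y": 0,"z": -1,"turn": 0},
    {"jaw": 0,"x": 0,"y": 0,"z": -2,"turn": 0},
    {"jaw": 0,"x": 0,"y": 0,"z": -1.5,"turn": 0},
    {"jaw": 0,"x": 1,"y": 0,"z": -0.5,"turn": 0},
    {"jaw": 0,"x": 2,"y": 0,"z": 0,"turn": 0},
    {"jaw": 0,"x": 2.5,"y": 0,"z": 0,"turn": 0},
    {"jaw": 0,"x": 2.5,"y": 0,"z": 0,"turn": 0}
  ]
}}

```text
t: 16.6
ee_pos: [0.5302, -0.0214, 0.0852]
tool_rot: [-0.0, 0.756, 0.654, 0.0]
contact_force: [0.3, -0.4, 0.3]
gripper_width: 0.0002
grip_force: 0.0
```

Call:
{"method": "arm_command", "body": {
  "deltas": [
    {"jaw": 0,"x": 2.5,"y": 0,"z": 0,"turn": 0},
    {"jaw": 0,"x": 2.5,"y": 1,"z": 0,"turn": 0},
    {"jaw": 0,"x": 2.0,"y": 1.5,"z": 0,"turn": 0},
    {"jaw": 0,"x": 1,"y": 1.5,"z": 0,"turn": 0},
    {"jaw": 0,"x": 0.5,"y": 1,"z": 0,"turn": 0},
    {"jaw": 0,"x": 0,"y": 0.2,"z": 0,"turn": 0},
    {"jaw": 0,"x": 0,"y": 0,"z": 0,"turn": 0},
    {"jaw": 0,"x": 0,"y": 0,"z": 0,"turn": 0}
  ]
}}

```text
t: 17.4
ee_pos: [0.593, 0.0533, 0.085]
tool_rot: [-0.0, 0.756, 0.654, -0.001]
contact_force: [1.0, -0.7, 0.5]
gripper_width: 0.0006
grip_force: 0.0
```

Run:
```python
from h import *
st()
im,d=bot.read_camera('side');cv2.imwrite('pics/side6.png',cv2.resize(im[130:384,120:420],None,fx=2,fy=2))
P=pts(im,d,"side")
r=P[...,:2]-[.563,.037];X=r@[.9895,-.1444];Y=r@[.1444,.9895]
m=(im.max(2)>55)&(P[...,2]>.054)&(P[...,2]<.064)&(abs(Y)<.13)
k=m&(X>.008)&(X<.06);print(k.sum(),np.percentile(X[k],[2,98]).round(4),np.percentile(Y[k],[2,98]).round(4))
k=(P[...,2]>.07)&(P[...,2]<.12)&(X>-.02)&(X<.06)&(Y>-.06)&(Y<.1)&(d>0);print("finger",k.sum(),np.percentile(X[k],[5,95]).round(4),P[...,2][k].min())
```

```text
t 17.4 stage x,y cm [2.74 2.04] tip z 0.066 yaw 81.7 F [ 1.  -0.7  0.5] w 0.0005682076511483753
297 [0.0135 0.0442] [-0.0532 -0.0228]
finger 131 [0.0146 0.0366] 0.0974716333924339
```

View pics/side6.png

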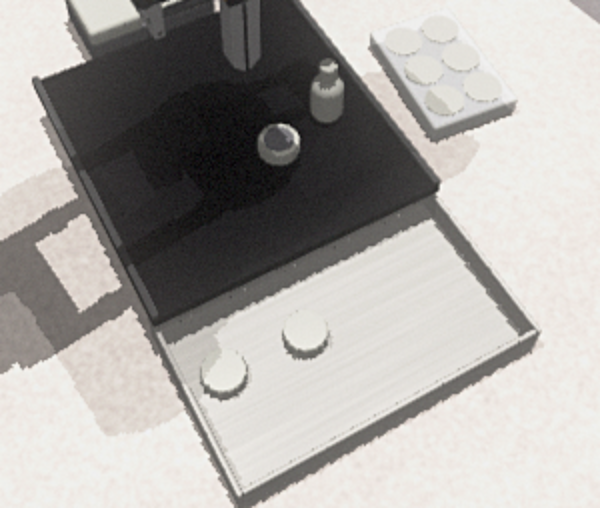

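Two caps are in the tray at crop (224,370) and (305,332). The third is at (279,143), with the fingers behind it. Sweeping the third.

Call:
{"method": "arm_command", "body": {
  "deltas": [
    {"jaw": 0,"x": 0,"y": 0.1,"z": 1,"turn": 0},
    {"jaw": 0,"x": 0,"y": 0,"z": 1.5,"turn": 0},
    {"jaw": 0,"x": 0,"y": 0,"z": 1.2,"turn": 0},
    {"jaw": 0,"x": 0,"y": 0,"z": 0.8,"turn": 0},
    {"jaw": 0,"x": 0,"y": 0,"z": 0.5,"turn": 0},
    {"jaw": 0,"x": 0,"y": 0,"z": 0,"turn": 0},
    {"jaw": 0,"x": -0.5,"y": 0,"z": 0,"turn": 0},
    {"jaw": 0,"x": -0.6,"y": 0,"z": 0,"turn": 0},
    {"jaw": 0,"x": -0.6,"y": 0,"z": 0,"turn": 0},
    {"jaw": 0,"x": -0.5,"y": 0,"z": 0,"turn": 0},
    {"jaw": 0,"x": -0.5,"y": 0,"z": 0,"turn": 0},
    {"jaw": 0,"x": -0.5,"y": 0,"z": 0,"turn": 0}
  ]
}}

```text
t: 18.65
ee_pos: [0.5904, 0.0214, 0.0353]
tool_rot: [0.0, 0.756, 0.654, 0.0]
contact_force: [-0.2, 0.1, 0.0]
gripper_width: 0.0004
grip_force: 0.1
```

Call:
{"method": "arm_command", "body": {
  "deltas": [
    {"jaw": 0,"x": -0.5,"y": 0,"z": 0,"turn": 0},
    {"jaw": 0,"x": -0.6,"y": 0,"z": 0,"turn": 0},
    {"jaw": 0,"x": -0.6,"y": 0,"z": 0,"turn": 0},
    {"jaw": 0,"x": -0.6,"y": 0,"z": 0,"turn": 0},
    {"jaw": 0,"x": -0.7,"y": 0,"z": 0,"turn": 0},
    {"jaw": 0,"x": -0.7,"y": 0,"z": 0,"turn": 0},
    {"jaw": 0,"x": -0.5,"y": 0,"z": 0,"turn": 0}
  ]
}}

```text
t: 19.35
ee_pos: [0.5843, -0.0204, 0.0352]
tool_rot: [-0.0, 0.756, 0.654, -0.0]
contact_force: [0.5, 0.2, -0.3]
gripper_width: 0.0007
grip_force: 0.1
```

Run:
```python
from h import *
st()
im,d=bot.read_camera('side')
P=pts(im,d,"side")
r=P[...,:2]-[.563,.037];X=r@[.9895,-.1444];Y=r@[.1444,.9895]
k=(im.max(2)>55)&(P[...,2]>.054)&(P[...,2]<.064)&(abs(Y)<.13)&(X>-.02)&(X<.06);print(k.sum(),np.percentile(X[k],[2,98]).round(4),np.percentile(Y[k],[2,98]).round(4))
```

```text
t 19.35 stage x,y cm [ 2.93 -5.37] tip z 0.0162 yaw 81.72 F [ 0.5  0.2 -0.3] w 0.0006843257988576705
282 [0.0129 0.0429] [-0.097  -0.0534]
```

Call:
{"method": "arm_command", "body": {
  "deltas": [
    {"jaw": 0,"x": -0.4,"y": 0,"z": 0,"turn": 0},
    {"jaw": 0,"x": -0.6,"y": 0,"z": 0,"turn": 0},
    {"jaw": 0,"x": -0.7,"y": 0,"z": 0,"turn": 0},
    {"jaw": 0,"x": -0.7,"y": 0,"z": 0,"turn": 0},
    {"jaw": 0,"x": -0.7,"y": 0,"z": 0,"turn": 0},
    {"jaw": 0,"x": -0.7,"y": 0,"z": 0,"turn": 0},
    {"jaw": 0,"x": -0.7,"y": 0,"z": 0,"turn": 0},
    {"jaw": 0,"x": -0.7,"y": 0,"z": 0,"turn": 0},
    {"jaw": 0,"x": -0.7,"y": 0,"z": 0,"turn": 0},
    {"jaw": 0,"x": -0.7,"y": 0,"z": 0,"turn": 0},
    {"jaw": 0,"x": -0.7,"y": 0,"z": 0,"turn": 0},
    {"jaw": 0,"x": -0.7,"y": 0,"z": 0,"turn": 0}
  ]
}}

```text
t: 20.6
ee_pos: [0.5728, -0.0994, 0.0351]
tool_rot: [-0.0, 0.756, 0.654, 0.0]
contact_force: [0.2, 0.4, 0.6]
gripper_width: 0.0005
grip_force: 0.0
```

Call:
{"method": "arm_command", "body": {
  "deltas": [
    {"jaw": 0,"x": -0.6,"y": 0,"z": 0,"turn": 0},
    {"jaw": 0,"x": -0.4,"y": 0,"z": 0,"turn": 0},
    {"jaw": 0,"x": -0.2,"y": 0,"z": 0,"turn": 0},
    {"jaw": 0,"x": 0,"y": 0,"z": 0,"turn": 0},
    {"jaw": 0,"x": 0,"y": 0,"z": 0,"turn": 0},
    {"jaw": 0,"x": 0,"y": 0,"z": -1,"turn": 0},
    {"jaw": 0,"x": 0,"y": 0,"z": -2,"turn": 0},
    {"jaw": 0,"x": 0,"y": 0,"z": -3,"turn": 0},
    {"jaw": 0,"x": 0,"y": 0,"z": -3,"turn": 0},
    {"jaw": 0,"x": 0,"y": 0,"z": -3,"turn": 0},
    {"jaw": 0,"x": 0,"y": 0,"z": -2,"turn": 0},
    {"jaw": 0,"x": 1,"y": 0,"z": -1,"turn": 0}
  ]
}}

```text
t: 21.8
ee_pos: [0.5738, -0.1014, 0.1882]
tool_rot: [0.002, 0.757, 0.654, 0.001]
contact_force: [-1.1, 1.3, -0.6]
gripper_width: 0.0006
grip_force: 0.0
```

Call:
{"method": "arm_command", "body": {
  "deltas": [
    {"jaw": 0,"x": 2,"y": 0,"z": 0,"turn": 0},
    {"jaw": 0,"x": 3,"y": 0,"z": 0,"turn": 0},
    {"jaw": 0,"x": 3,"y": 0,"z": 0,"turn": 0},
    {"jaw": 0,"x": 3,"y": 0,"z": 0,"turn": 0},
    {"jaw": 0,"x": 3,"y": 0,"z": 0,"turn": 0},
    {"jaw": 0,"x": 3,"y": 0,"z": 0,"turn": 0},
    {"jaw": 0,"x": 2,"y": 0,"z": 0,"turn": 0},
    {"jaw": 0,"x": 1,"y": 0,"z": 0,"turn": 0},
    {"jaw": 0,"x": 0,"y": 0,"z": 0,"turn": 0},
    {"jaw": 0,"x": 0,"y": 0,"z": 0,"turn": 0}
  ]
}}

```text
t: 22.8
ee_pos: [0.601, 0.0968, 0.1849]
tool_rot: [0.0, 0.756, 0.654, -0.0]
contact_force: [0.2, -1.1, 0.4]
gripper_width: 0.0005
grip_force: 0.0
```

Run:
```python
from h import *
st()
im,d=bot.read_camera('side');cv2.imwrite('pics/side7.png',cv2.resize(im[90:384,110:420],None,fx=2,fy=2))
```

```text
t 22.8 stage x,y cm [2.9  6.46] tip z 0.1659 yaw 81.75 F [ 0.2 -1.1  0.4] w 0.00045862230829889195
```

View pics/side7.png

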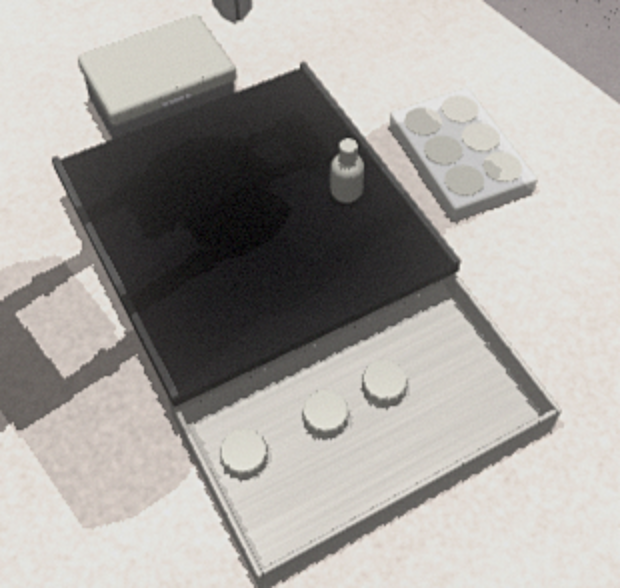

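All three caps lie in the tray at crop (243,453), (325,413) and (385,382). The bottle is still standing at (347,170), and the tip box and culture plate have not moved.

```bash
python3 -c "from cell import bot;print(bot.job_done())"
```

```text
the job is handed in; nothing more can be done
None
```

All three caps are in the waste tray, the bottle, tip box and culture plate look unmoved in the final picture, and the job was handed in at about 23 s; the first sweep passed above its cap because the reported tool height read about 36 mm low, so I lowered the tool and repeated it.

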